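# Latch the chocolate mould and show its hidden stud to the check camera

## Task

Swing the hook latch on top of the chocolate mould closed until it rests against its catch post. Then turn the sprung inspection mirror by the grip bar on its top until the camera on the rail sees, in the middle of the mirror, the steel stud on the mould's hidden side (the black pointer under the mirror then points straight at the stud), and finish while still gripping the bar, holding the mirror steady at that angle. Leave the two chocolate houses standing where they are.

Things in the scene. Friction and masses are not known exactly. Their poses are not given: they have to be found in the camera images.
- latch (a joint): Hook latch: flat dark steel bar 12 mm wide, 8 mm thick, level on the mould's top, swinging horizontally about an upright pin. 0 = closed, resting against its catch post (stop; bar points along the mould's -y); grows counter-clockwise seen from above as it opens (towards the mould's +x), stop at 1.6 rad. Stiff: stays where left, needs about 0.8 N at the handle pin.
- latch_pin (a point): Upright round steel handle pin on the latch's free end, 14 mm diameter, standing 34 mm above the bar; this point is on its axis, 12 mm below its top and 98 mm from the pivot axis. Beside it nothing on the mould reaches higher than 21 mm below this point.
- latch_pivot (a point): Axis of the latch's hinge, vertical, at the height of the bar's middle (118 mm above the table); axes are the mould's.
- mould: Closed two-part chocolate mould, a fixed pale block with a steel band along the seam, 112 (x) by 132 (y) by 110 mm high, on the table beside the inspection rail. Origin: centre of its underside, z up. Latch on top; stud on its -y side.
- stud (a point): The marker: middle of the outer end face of a round steel stud, 22 mm diameter, projecting 12 mm from the mould's -y side, turned away from the camera; its axis is 85 mm above the table. Axes are the mould's.
- rail: Fixed inspection rail, aluminium bar 60 mm wide, 12 mm thick, along its own y, carrying the mirror (at its origin) and the camera (at its +y end). Origin: on the table under the mirror's vertical spindle; z up.
- lens (a point): Front of the lens of the black camera on the rail, 298 mm from the mirror's spindle along the rail's +y and 85 mm above the table, looking along the rail's -y at the mirror.
- mirror (a joint): Flat mirror 84 mm wide, 74 mm high, turning about its vertical spindle. 0 = parked at its stop, squarely facing the lens; grows counter-clockwise seen from above, stop at 1.1 rad. A spring pulls it back to 0 when let go: 0.06 N m parked, plus 0.15 N m per rad. The camera's view leaves the mirror turned by twice the mirror's angle.
- mirror_grip (a point): Point to grip on the black bar on top of the mirror, on the spindle axis, 148 mm above the table: bar 50 mm long in the mirror's plane (own x), 12 mm thick (own y, the mirror's facing direction), standing 34 mm above the mirror; the point is 10 mm below the bar's top. Axes turn with the mirror.
- pointer: Thin black pointer, 107 mm long, 36 mm above the table under the mirror, geared to turn twice as far as the mirror, so that its own +y is the direction in which the camera looks after the mirror. Origin on the spindle axis, z up. It touches nothing.
- house_dark: Loose chocolate house, dark walls with ivory roof and base, 95 by 80 mm, about 97 mm high, standing to the robot's right. Origin: centre of its underside.
- house_ivory: Loose chocolate house, ivory walls with dark roof and base, same size, standing to the robot's left. Origin: centre of its underside.
Mind the look-alikes: they are no part of the job. What is shaped like the mould but blue or brown is not meant. Leave any green look-alike of the house_dark alone.

How it is judged:
By the outcome, as a careful person would: the job done as asked, in the order asked, and still so for the second after the job is handed in, while the arm keeps its last pose, push and grip.
It also fails if it takes over 40 s, if anything falls off the work surface, if the arm or the gripper's body presses on something with over 40 N, if the wrist force passes 120 N, or if a joint passes its speed limit or range.

## Robot

A 6-joint arm with a two-finger parallel gripper is mounted at the origin on the work surface. World frame = base frame: x ahead of the robot, y to its left, z up, the work surface at z = 0. Lengths are in mm, angles in rad, forces in N, time in s.
With the tool pointing down it reaches from about 275 to 1000 mm from the base axis. Payload 8.4 kg.
Tool frame: the origin (TCP) lies on the centre line of the jaws, within the pads' length; the fingertips stand 17 mm ahead of it and the grasp point (between the pads) lies 2 mm behind it (r.tcp_to_tips is the z of the fingertips in the tool frame, in mm); z points along the fingers, y is the direction in which the jaws open and shut (so a half turn about z gives the same grasp; the last joint's range is limited). The gripper opens to 85 mm and grips with 20 to 120 N. Pads are 22 mm wide; open, the fingers measure 114 mm over their backs; the gripper's body (76 mm by 85 mm) begins 54 mm behind the grasp point. The pads swing forward as they close: fully open they stand 13 mm farther back than shut.
Start: joints at [-1.214, 0.353, 1.633, -0, 1.155, -0.002], TCP at [219.468, -585.202, 248.281] pointing down, gripper open.
Joint ranges: [-2.63, 2.63], [-0.92, 2.1], [0.06, 2.66], [-1.3, 4.44], [0, 2.69], [-3.02, 3.02]. Speed limits (rad/s): [2.22, 2.22, 2.79, 3.14, 3.14, 3.14].

## Interface

Orientations are given as [roll, pitch, yaw] about the fixed x, y, z axes, in that order (R = Rz(yaw) Ry(pitch) Rx(roll)).
In Python, from rig import r, cams, job gives the robot as it stands.
- The arm moves only by the tool drive_tool, never from a script. Its argument "deltas" is a list of rows, each a list of 4 numbers: the shift along the tool's x, y, z in cm, then the turn about the tool's z in rad. In form: [[x, y, z, roll], ...]. A call has 1 to 12 rows; each row shifts and turns the commanded pose from where the row before left it, along the tool's axes as they then stand; what a row does not reach is not made up. A row lasts 1/12 s, in which the tool goes at most 41.7 mm and 7.16 degrees, less where a joint would pass 70% of its speed; a pose out of reach is approached as far as the arm can. A call with a gripper value outside its range is refused whole. "jaw" is the closure, from 0 (fully open) to 1 (shut), set as the call begins (left out, the last holds). The fingers move at their own pace and stop on an object; "force" is the grip in N (left out, the last holds). Time passes only in rows, so rows that do not move let the fingers close. It gives the time, the measured TCP pose, the force and the opening at its end, in the units of the state.
- r.sense(): the state, without advancing time (a new reading comes with each control period).
- cams.grab_frame(name): name is "side" or "top" or "wrist"; returns (picture, depth): 384x512x3 uint8, red, green, blue; 384x512 float32, mm along the optical axis (not along the pixel's ray), 0 where there is no reading.
- cams.camera_params(name): a dict with "fx", "fy", "cx", "cy" (pixels), "R" (3x3) and "t" (3): a world point X has camera coordinates R X + t. Camera axes: x right, y down, z forward; pixel columns grow to the right and rows downward; lengths in mm; the calibration is good to about 2 mm. The wrist camera is an equidistant fisheye: a pixel r from the principal point sees the ray r / f radians off the axis. A picture is of the moment at which its call begins: read the wrist's pose just before it. camera_params takes no time and is no camera call; for the wrist camera it gives the pose at the moment of the call.
- job.sign_off(): hands the job in, once; it reports no verdict.
The state is a dict: "clock": time; "qpos": joint angles; "qvel": joint speeds; "joint_efforts": joint torques, N m; "eef_pos": TCP position; "tcp_rot": TCP orientation; "contact_force": force on the tool from outside, world axes, zero at the start; "wrist_torque": the same for the moment, N m; "opening": opening from 0.0 (shut) to 1.0 (fully open).
Only numpy, scipy, OpenCV 4.12 (cv2) and the standard library are available. Lean on these libraries where they do the work, as an engineer would, in place of code of your own. Each camera call takes 0.05 s, during which the arm holds its last target. There are 200 camera calls.

## Working session

There is one attempt and no reset: what is moved stays moved. The work goes in short steps, Python scripts to look and compute and a tool call to move; the robot and the scene stay as the last step left them, time stands still between calls to the robot, and variables do not carry over. Pictures are saved under pics/ and viewed, about 8 in all and at most 12, crops included, and the job is handed in when it is done.

Besides the shell and the picture viewer there is one more tool, called by a JSON object that holds its "method" and its "body". drive_tool: Moves the arm, as the interface text tells. Its arguments: {"type":"object","properties":{"deltas":{"type":"array"},"jaw":{"type":"number"},"force":{"type":"number"}},"required":["deltas"]}

```bash
ls; mkdir -p pics
python3 - <<'E'
from rig import r,cams,job
import cv2,numpy as np
s=r.sense();print(s)
for n in("side","top","wrist"):
    p=cams.camera_params(n);print(n,{k:np.round(v,3).tolist() for k,v in p.items()})
    im,d=cams.grab_frame(n);cv2.imwrite(f"pics/{n}0.png",im[:,:,::-1]);np.savez(f"pics/{n}0.npz",im=im,d=d,**p)
a=[cv2.imread(f"pics/{n}0.png") for n in("side","top")]
for n,i in zip(("side","top"),a): cv2.imwrite(f"pics/{n}0b.png",cv2.resize(i,(800,600)))
E
```

```text
pics
{'clock': 0.0, 'qpos': array([-1.21443636e+00,  3.53640411e-01,  1.63416187e+00,  1.48414704e-05,
        1.15518954e+00, -2.42800549e-03]), 'qvel': array([ 0.0009206 ,  0.00093862, -0.00139479, -0.00248467,  0.00104528,
        0.00103338]), 'joint_efforts': array([ 3.94486381e-05, -6.05247402e+01, -3.42060113e+01, -1.35842929e-04,
        9.37710924e-03,  6.45349630e-06]), 'eef_pos': array([ 219.28785871, -584.77087651,  247.55462802]), 'tcp_rot': array([-3.14019352e+00, -1.69667911e-05,  3.58781963e-01]), 'contact_force': array([-0.4245792 ,  0.21342538,  0.98428149]), 'wrist_torque': array([0.00598327, 0.00666986, 0.03647586]), 'opening': 0.997591004450662}
side {'fx': 393.416, 'fy': 393.416, 'cx': 250.922, 'cy': 189.426, 'R': [[-0.685, -0.728, -0.006], [-0.459, 0.439, -0.772], [0.565, -0.526, -0.635]], 't': [248.023, 323.795, 939.242]}
top {'fx': 431.057, 'fy': 431.057, 'cx': 256.127, 'cy': 194.238, 'R': [[-0.014, -1.0, -0.017], [-0.998, 0.015, -0.064], [0.064, 0.016, -0.998]], 't': [-57.48, 466.313, 1445.686]}
wrist {'fx': 297.319, 'fy': 297.319, 'cx': 257.081, 'cy': 200.307, 'R': [[0.352, -0.936, -0.001], [-0.899, -0.338, 0.279], [-0.261, -0.097, -0.96]], 't': [-624.415, -36.394, 378.567]}
```

View pics/top0b.png

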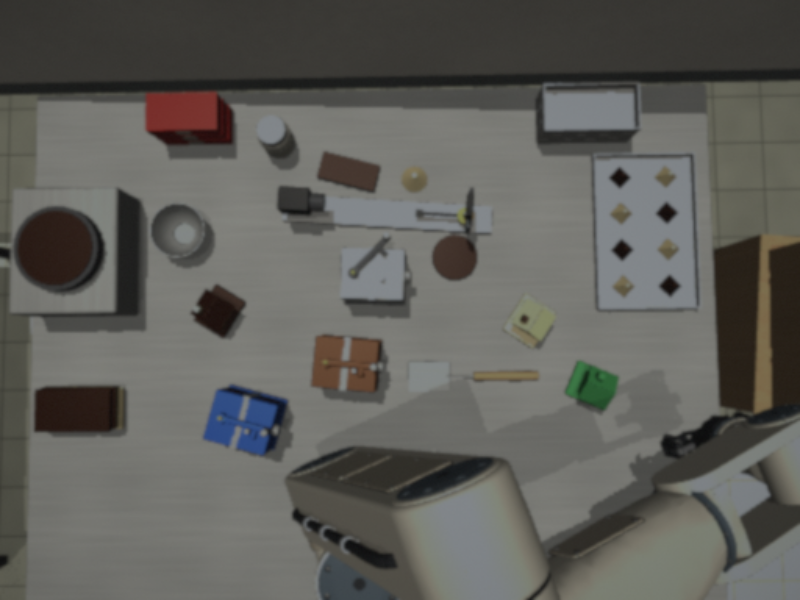

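View pics/side0b.png

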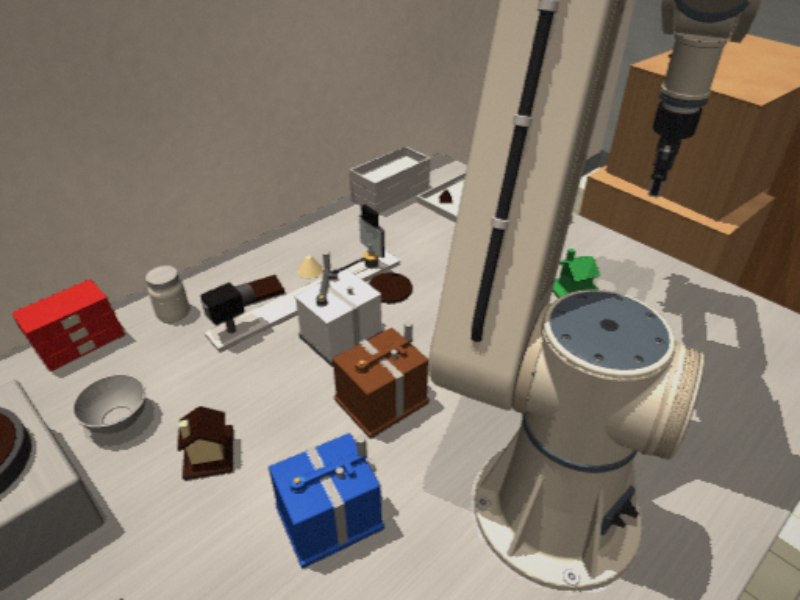

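The top view (800×600) shows the pale mould at (373,273), latch pivot at about (353,271) and pin end at about (387,240). The rail runs from the camera (295,200) to the mirror (468,210), with the pointer to its left. The side view agrees: the brown and blue moulds are decoys.

```bash
cat > h.py <<'E'
import numpy as np,cv2
def ray(p,uv,fish=False):
    u,v=uv;x=(u-p["cx"])/p["fx"];y=(v-p["cy"])/p["fy"]
    if fish:
        r=np.hypot(x,y);k=np.sin(r)/r if r>1e-9 else 1;d=np.array([x*k,y*k,np.cos(r)])
    else: d=np.array([x,y,1.])
    R=np.array(p["R"]);return -R.T@np.array(p["t"]),R.T@d/np.linalg.norm(d)
def onz(p,uv,z,fish=False):
    c,d=ray(p,uv,fish);return c+d*(z-c[2])/d[2]
def tri(*rays):
    A=sum(np.eye(3)-np.outer(d,d) for c,d in rays);b=sum((np.eye(3)-np.outer(d,d))@c for c,d in rays)
    X=np.linalg.solve(A,b);return X,[np.linalg.norm(np.cross(X-c,d)) for c,d in rays]
def load(f):
    z=np.load(f);return dict(z)
def proj(p,X,fish=False):
    c=np.array(p["R"])@X+p["t"]
    if fish:
        r=np.arctan2(np.hypot(*c[:2]),c[2])/max(np.hypot(*c[:2]),1e-9);q=c[:2]*r
    else:q=c[:2]/c[2]
    return q*[p["fx"],p["fy"]]+[p["cx"],p["cy"]]
E
python3 - <<'E'
from h import *
t=load("pics/top0.npz");s=load("pics/side0.npz")
k=.64
for n,uv,z in [("pivot",(353,271),122),("pin",(387,240),156),("mirrorbar",(469,210),158),("lens",(326,202),85),("railR",(492,220),12),("mouldTL",(343,248),110),("TR",(406,247),110),("BR",(405,303),110),("BL",(341,301),110)]:
    print(n,onz(t,(uv[0]*k,uv[1]*k),z).round())
for n,a,b in [("pin",(387,240),(326,256)),("bar",(469,205),(371,208))]:
    print(n,tri(ray(t,np.array(a)*k),ray(s,np.array(b)*k)))
E
```

```text
pivot [526.  28. 122.]
pin [582. -42. 156.]
mirrorbar [ 639. -204.  158.]
lens [675.  87.  85.]
railR [ 645. -267.   12.]
mouldTL [574.  49. 110.]
TR [574. -79. 110.]
BR [460. -75. 110.]
BL [466.  54. 110.]
pin (array([585.27329931, -39.54876211, 149.15614982]), [np.float64(3.200346279714278), np.float64(3.200346279714366)])
bar (array([ 646.74828129, -205.64591089,  160.78664653]), [np.float64(1.6888639517595532), np.float64(1.6888639517593493)])
```

{"method": "drive_tool", "body": {"deltas": [[2.8, -1.8, -0.5, 0], [2.8, -1.8, -0.5, 0], [2.8, -1.8, -0.5, 0], [2.8, -1.8, -0.5, 0], [2.8, -1.8, -0.5, 0], [2.8, -1.8, -0.5, 0], [2.8, -1.8, -0.5, 0], [2.8, -1.8, -0.5, 0], [2.8, -1.8, -0.5, 0], [2.8, -1.8, -0.5, 0], [2.8, -1.8, -0.5, 0], [2.8, -1.8, -0.5, 0]]}}

```text
clock: 1.15
eef_pos: [458.8, -263.4, 308.5]
tcp_rot: [-3.141, 0.0, 0.359]
contact_force: [0.5, -0.3, -0.5]
opening: 1.0
```

{"method": "drive_tool", "body": {"deltas": [[2.8, -1.8, -0.5, 0], [2.8, -1.8, -0.5, 0], [2.8, -1.8, -0.5, 0], [2.8, -1.8, -0.5, 0], [2.8, -1.8, -0.5, 0], [2.8, -1.8, -0.5, 0], [0, 0, 0, -0.12], [0, 0, 0, -0.12], [0, 0, 0, -0.12], [0, 0, 0, -0.12], [0, 0, 0, -0.12], [0, 0, 0, -0.12]]}}

```text
clock: 2.15
eef_pos: [577.4, -104.8, 338.0]
tcp_rot: [-3.141, 0.0, 1.085]
contact_force: [-0.2, -0.9, 0.2]
opening: 0.995
```

{"method": "drive_tool", "body": {"deltas": [[0, 0, 0, -0.12], [0, 0, 0, -0.12], [0, 0, 0, -0.12], [0, 0, 0, -0.12], [0, 0, 0, 0], [0, 0, 0, 0]]}}

```text
clock: 2.65
eef_pos: [577.5, -104.8, 338.1]
tcp_rot: [-3.141, -0.0, 1.555]
contact_force: [-0.1, -0.3, -0.6]
opening: 1.003
```

```bash
cat > g.py <<'E'
from rig import r,cams,job
import sys
from h import *
def grab(n,tag,scale=1.5):
    p=cams.camera_params(n);im,d=cams.grab_frame(n);f=f"pics/{n}{tag}"
    np.savez(f+".npz",im=im,d=d,**p);cv2.imwrite(f+".png",cv2.resize(im[:,:,::-1],None,fx=scale,fy=scale,interpolation=cv2.INTER_CUBIC));return p,im,d
def st():
    s=r.sense();print(round(s["clock"],2),s["eef_pos"].round(1),s["tcp_rot"].round(3),s["contact_force"].round(1),s["wrist_torque"].round(2),round(s["opening"],3),s["qpos"].round(2))
E
python3 -c "
from g import *
st();grab('wrist',1)"
```

```text
2.65 [ 577.5 -104.8  338.1] [-3.141 -0.     1.555] [-0.1 -0.3 -0.6] [-0.03 -0.02  0.03] 1.003 [-0.18  0.22  1.61  0.    1.31 -0.17]
```

View pics/wrist1.png

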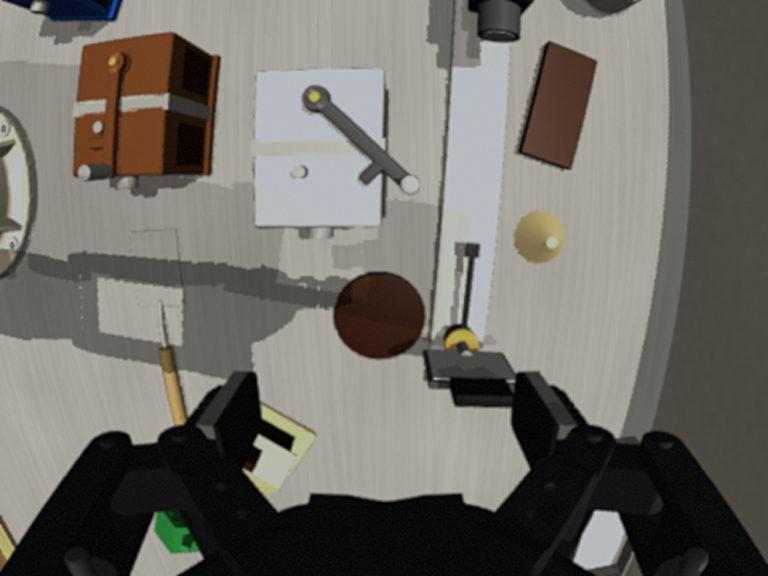

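The wrist view (768×576) shows the pivot screw (316,97), pin top (410,184), catch post (299,172) and stud (316,232). The mould top corners are (258,71), (384,69), (384,227) and (255,228). The lens front is at about (498,40), the mirror at (470,365) and its grip bar at (483,395).

Run:
```python
from h import *
w=load("pics/wrist1.npz");t=load("pics/top0.npz");s=load("pics/side0.npz")
f=lambda uv,z:onz(w,np.array(uv)/1.5,z,True).round(1)
for n,uv,z in [("pivot",(316,97),122),("pin",(410,184),156),("post",(299,172),130),("TL",(258,71),110),("TR",(384,69),110),("BR",(384,227),110),("BL",(255,228),110),("lens",(498,40),85),("spindledisc",(462,342),45),("pointertip",(472,246),36),("barL",(450,390),158),("barR",(515,390),158),("railL",(432,345),12),("railTL",(452,65),12),("railR",(492,345),12),("railTR",(509,65),12)]: print(n,f(uv,z))
im=w["im"]
# pin top disc centroid
def disc(im,c,rad,lo,hi):
    g=cv2.cvtColor(im,cv2.COLOR_RGB2GRAY).astype(int);m=(g>=lo)&(g<=hi);yy,xx=np.mgrid[:384,:512];m&=np.hypot(xx-c[0],yy-c[1])<rad;return xx[m].mean(),yy[m].mean(),m.sum()
print(im[122,270:278].tolist())
print(tri(ray(w,np.array((410,184))/1.5,True),ray(t,np.array((387,240))*.64),ray(s,np.array((326,256))*.64)))
print(tri(ray(w,np.array((316,97))/1.5,True),ray(t,np.array((353,271))*.64)))
d=w["d"]
for uv in[(273,123),(211,65),(200,80),(312,262),(322,263),(300,240)]:print(uv,d[uv[1],uv[0]])
```

```text
pivot [526.8  27.9 122. ]
pin [595.1 -40.9 156. ]
post [513.9 -30.1 130. ]
TL [477.8  56.1 110. ]
TR [578.7  51.1 110. ]
BR [576.7 -76.  110. ]
BL [471.1 -73.5 110. ]
lens [676.9  87.1  85. ]
spindledisc [ 653.9 -201.1   45. ]
pointertip [ 662.4 -104.1   36. ]
barL [ 626. -196.  158.]
barR [ 678.8 -198.6  158. ]
railL [ 626.7 -217.    12. ]
railTL [647.1  79.7  12. ]
railR [ 694.3 -218.9   12. ]
railTR [706.6  83.3  12. ]
[[183, 182, 172], [183, 185, 175], [183, 188, 180], [182, 187, 183], [182, 187, 187], [181, 186, 188], [183, 188, 192], [184, 188, 194]]
(array([590.47022315, -41.0481635 , 144.97814041]), [np.float64(5.265715026665061), np.float64(6.626879149221794), np.float64(1.663718352340523)])
(array([526.13317188,  28.7493967 , 117.28865348]), [np.float64(0.0027899809390091496), np.float64(0.0027899809390081525)])
(273, 123) 295.86633
(211, 65) 307.46454
(200, 80) 327.1288
(312, 262) 343.236
(322, 263) 341.4786
(300, 240) 412.16052
```

{"method": "drive_tool", "body": {"deltas": [[1.6, 0.45, 2.5, 0], [1.6, 0.45, 2.5, 0], [1.6, 0.45, 2.5, 0], [1.6, 0.4, 2.5, 0], [0, 0, 0, 0], [0, 0, 0, 0]]}}

```text
clock: 3.2
eef_pos: [595.1, -40.5, 237.1]
tcp_rot: [-3.139, 0.0, 1.558]
contact_force: [-0.4, -0.3, -0.3]
opening: 0.994
```

```bash
python3 -c "
from g import *
st();grab('wrist',2)"
```

```text
3.2 [595.1 -40.5 237.1] [-3.139  0.     1.558] [-0.4 -0.3 -0.3] [ 0.   -0.08 -0.02] 0.994 [-0.07  0.32  1.71 -0.    1.12 -0.06]
```

View pics/wrist2.png

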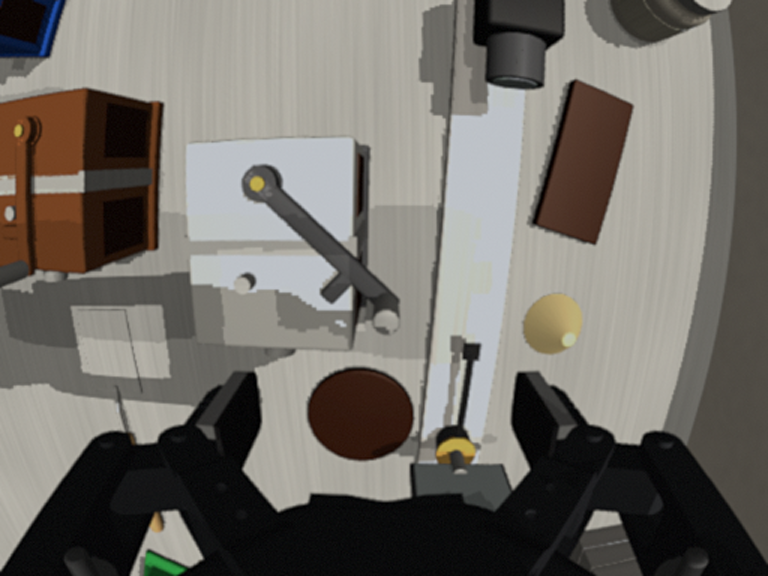

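The second wrist view shows the pivot screw (258,184), pin top (386,320), mould top corners (188,143), (356,137), (352,348) and (197,345). The rail edges run (447,110)–(420,460), the lens front rim is at (516,80), and the pointer base disc is at (457,450).

Run:
```python
from h import *
a=load("pics/wrist1.npz");b=load("pics/wrist2.npz");t=load("pics/top0.npz");s=load("pics/side0.npz")
q=lambda p,uv:ray(p,np.array(uv)/1.5,True)
for n,u,v in [("pin",(410,184),(386,320)),("pivot",(316,97),(258,184)),("TL",(258,71),(188,143)),("TR",(384,69),(356,137)),("BR",(384,227),(352,348)),("BL",(255,228),(197,345)),("post",(299,170),(245,282)),("ptip",(471,249),(472,351)),("disc",(462,342),(457,450)),("lens",(498,38),(516,84))]:
    X,e=tri(q(a,u),q(b,v));print(n,X.round(1),round(e[0],1))
f=lambda uv,z:onz(b,np.array(uv)/1.5,z,True).round(1)
for n,uv,z in [("pin",(386,320),156),("pivot",(258,184),122),("TL",(188,143),110),("TR",(356,137),110),("BR",(352,348),110),("BL",(197,345),110),("lens",(516,80),85),("ptip",(472,351),36),("disc",(457,450),45),("rL1",(447,110),12),("rL2",(420,460),12),("rR1",(522,110),12),("rR2",(494,430),12)]:print(n,f(uv,z))
```

```text
pin [595.2 -40.9 152.5] 0.1
pivot [527.   27.6 125.4] 0.4
TL [477.7  56.2 108.8] 0.3
TR [578.9  52.5 103.9] 0.2
BR [574.9 -76.2 104.1] 1.8
BL [469.5 -73.8 105.5] 0.3
post [511.9 -28.6 117. ] 0.5
ptip [ 661.7 -106.6   38.9] 0.8
disc [ 656.1 -205.2   34.7] 0.3
lens [679.5  91.4  78.6] 0.8
pin [595.1 -39.7 156. ]
pivot [525.6  27.8 122. ]
TL [478.4  55.8 110. ]
TR [579.4  51.9 110. ]
BR [573.7 -73.3 110. ]
BL [471.5 -71.9 110. ]
lens [678.4  92.9  85. ]
ptip [ 663.2 -107.8   36. ]
disc [ 654.6 -197.9   45. ]
rL1 [643.7  81.5  12. ]
rL2 [ 625.3 -232.2   12. ]
rR1 [704.5  84.6  12. ]
rR2 [ 695.  -200.4   12. ]
```

{"method": "drive_tool", "body": {"deltas": [[0, 0, 2.9, 0], [0, 0, 2.9, 0], [0, 0, 2.9, 0], [0, 0, 0, 0], [0, 0, 0, 0]]}}

```text
clock: 3.67
eef_pos: [595.8, -41.8, 151.9]
tcp_rot: [-3.141, 0.0, 1.557]
contact_force: [1.1, 0.0, 0.5]
opening: 1.003
```

{"method": "drive_tool", "body": {"deltas": [[0, 0, 0, 0], [0, 0, 0, 0], [0, 0, 0, 0], [0, 0, 0, 0], [0, 0, 0, 0], [0, 0, 0, 0], [0, 0, 0, 0], [0, 0, 0, 0], [0, 0, 0, 0], [0, 0, 0, 0]], "jaw": 1.0, "force": 25}}

```text
clock: 4.5
eef_pos: [595.9, -41.0, 151.8]
tcp_rot: [3.141, -0.0, 1.559]
contact_force: [-2.3, 0.7, 6.7]
opening: 0.146
```

{"method": "drive_tool", "body": {"deltas": [[-0.67, -0.71, 0, 0], [-0.59, -0.78, 0, 0], [-0.51, -0.83, 0, 0], [-0.43, -0.88, 0, 0], [-0.34, -0.92, 0, 0], [-0.24, -0.95, 0, 0], [-0.15, -0.97, 0, 0], [-0.04, -0.49, 0, 0], [0, 0, 0, 0], [0, 0, 0, 0]]}}

```text
clock: 5.33
eef_pos: [529.6, -71.8, 151.8]
tcp_rot: [3.141, 0.002, 1.559]
contact_force: [-1.1, -7.6, 5.8]
opening: 0.149
```

{"method": "drive_tool", "body": {"deltas": [[-0.1, -0.2, 0, 0], [-0.05, -0.2, 0, 0], [0, -0.2, 0, 0], [0, 0, 0, 0]]}}

```text
clock: 5.67
eef_pos: [524.1, -72.1, 151.7]
tcp_rot: [3.141, 0.001, 1.559]
contact_force: [0.6, -3.5, 6.4]
opening: 0.154
```

{"method": "drive_tool", "body": {"deltas": [[-0.05, -0.2, 0, 0], [0, 0, 0, 0]]}}

```text
clock: 5.83
eef_pos: [522.1, -72.3, 151.7]
tcp_rot: [3.141, 0.0, 1.559]
contact_force: [0.5, -2.3, 7.6]
opening: 0.154
```

{"method": "drive_tool", "body": {"deltas": [[0, -0.2, 0, 0], [0, 0, 0, 0]]}}

```text
clock: 6.0
eef_pos: [521.5, -72.3, 151.8]
tcp_rot: [3.138, 0.001, 1.559]
contact_force: [6.6, -2.1, 1.9]
opening: 0.149
```

{"method": "drive_tool", "body": {"deltas": [[0, -0.2, 0, 0], [0, 0, 0, 0], [0, 0, 0, 0]]}}

```text
clock: 6.25
eef_pos: [521.3, -72.4, 152.0]
tcp_rot: [3.134, 0.001, 1.559]
contact_force: [12.5, -2.3, -3.8]
opening: 0.151
```

{"method": "drive_tool", "body": {"deltas": [[0, 0.1, 0, 0], [0, 0, 0, 0], [0, 0, 0, 0], [0, 0, 0, 0], [0, 0, 0, 0]], "jaw": 0}}

```text
clock: 6.67
eef_pos: [518.5, -71.7, 150.9]
tcp_rot: [-3.14, -0.0, 1.559]
contact_force: [0.1, -0.7, -0.0]
opening: 0.847
```

{"method": "drive_tool", "body": {"deltas": [[0, 0, -2.5, 0], [0, 0, -2.5, 0], [0, 0, -2.5, 0], [0, 0, -2.5, 0], [0, 0, 0, 0], [0, 0, 0, 0]]}}

```text
clock: 7.17
eef_pos: [519.7, -71.9, 252.5]
tcp_rot: [3.139, 0.0, 1.559]
contact_force: [-0.3, 0.3, -0.5]
opening: 1.003
```

```bash
python3 -c "
from g import *
st();grab('wrist',3)"
```

```text
7.17 [519.7 -71.9 252.5] [3.139 0.    1.559] [-0.3  0.3 -0.5] [-0.01  0.03  0.01] 1.003 [-0.14  0.19  1.84  0.    1.1  -0.13]
```

View pics/wrist3.png

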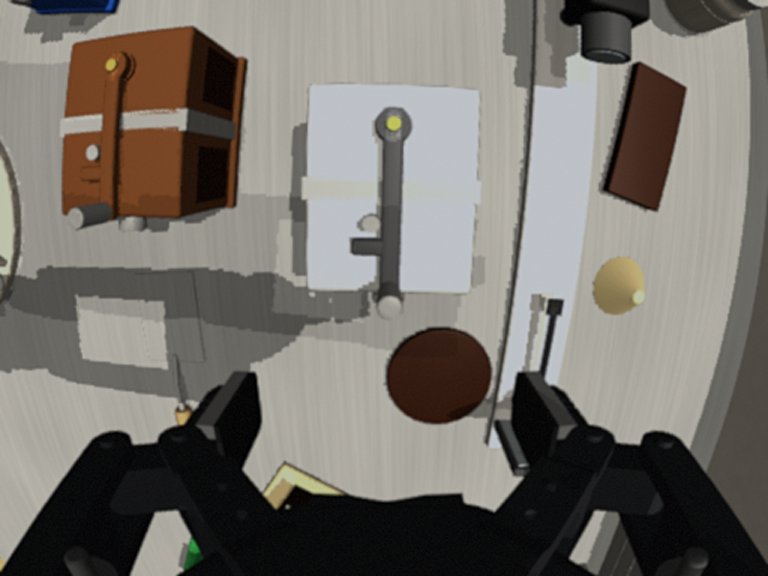

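Latch closed: the bar runs straight from the pivot (394,124) to the pin (389,303) and rests beside the post (370,222). Next is one view with both the mirror and the stud.

{"method": "drive_tool", "body": {"deltas": [[-3.0, 1.4, -0.8, 0.117], [-3.2, 1.0, -0.8, 0.117], [-3.2, 0.6, -0.8, 0.117], [-3.2, 0.2, -0.8, 0.117], [-3.1, -0.2, -0.8, 0.117], [-2.4, -0.4, -0.8, 0.117], [0, 0, 0, 0.117], [0, 0, 0, 0.117], [0, 0, 0, 0.117], [0, 0, 0, 0.117], [0, 0, 0, 0.117], [0, 0, 0, 0.117]]}}

```text
clock: 8.22
eef_pos: [493.4, -242.0, 297.3]
tcp_rot: [-3.14, 0.003, 0.149]
contact_force: [-0.2, -0.2, 0.5]
opening: 0.999
```

{"method": "drive_tool", "body": {"deltas": [[0, 0, 0, 0.117], [0, 0, 0, 0.113], [0, 0, 0, 0], [0, 0, 0, 0]]}}

```text
clock: 8.55
eef_pos: [493.7, -242.0, 297.9]
tcp_rot: [-3.141, 0.002, -0.072]
contact_force: [-1.7, -0.2, -0.2]
opening: 1.001
```

```bash
python3 -c "
from g import *
st();grab('wrist',4)"
```

```text
8.55 [ 493.7 -242.   297.9] [-3.141e+00  2.000e-03 -7.200e-02] [-1.7 -0.2 -0.2] [-0.02  0.01 -0.02] 1.001 [-0.46  0.19  1.74  0.    1.21  1.18]
```

View pics/wrist4.png

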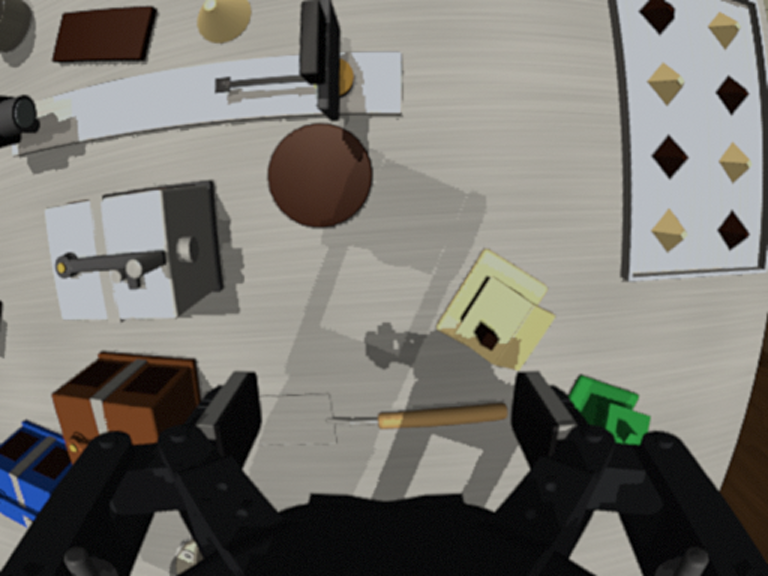

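The stud's end face is at (192,250) on the mould's dark -y side. The bar top is at about (313,5–80) with the mirror behind it, the pointer runs from its tip (222,85), and both houses and decoys are untouched.

Run:
```python
from h import *
a=load("pics/wrist1.npz");b=load("pics/wrist2.npz");c=load("pics/wrist3.npz");d=load("pics/wrist4.npz")
f=lambda p,uv,z:onz(p,np.array(uv)/1.5,z,True).round(1)
q=lambda p,uv:ray(p,np.array(uv)/1.5,True)
print("c",[ (n,f(c,uv,z)) for n,uv,z in[("pivot",(394,124),122),("pin",(389,303),156),("TL",(308,85),110),("TR",(479,92),110),("BR",(470,293),110),("BL",(308,292),110),("lens",(604,55),85),("ptip",(555,300),36),("rL1",(537,50),12),("rL2",(488,443),12)]])
print("d stud",f(d,(192,250),85),"edges",f(d,(213,182),110),f(d,(165,188),110),f(d,(177,320),110), "mouldBL",f(d,(60,320),110),f(d,(46,207),110))
print("bar",f(d,(314,5),158),f(d,(314,82),158),f(d,(303,82),158),f(d,(325,82),158))
print("ptip",f(d,(219,85),36),"rail",f(d,(402,114),12),f(d,(402,53),12),f(d,(200,122),12),f(d,(30,150),12))
print("studtri",tri(q(a,(316,236)),q(d,(188,240))))
im=d["im"];cv2.imwrite("pics/cr4.png",np.hstack([cv2.resize(im[0:90,130:290,::-1],None,fx=2.5*2,fy=5,interpolation=cv2.INTER_CUBIC)[:, :800]]))
cv2.imwrite("pics/cs4.png",cv2.resize(im[110:220,20:160,::-1],None,fx=5,fy=5,interpolation=cv2.INTER_CUBIC))
g=cv2.cvtColor(im,cv2.COLOR_RGB2GRAY)[150:185,112:150]
m=(g>110).astype(np.uint8);n,l,s,ce=cv2.connectedComponentsWithStats(m);print(s.tolist(),(ce+[112,150]).round(1).tolist())
```

```text
c [('pivot', array([526. ,  27.9, 122. ])), ('pin', array([521.8, -67.1, 156. ])), ('TL', array([475.4,  55.1, 110. ])), ('TR', array([577.5,  50.2, 110. ])), ('BR', array([573.4, -74.8, 110. ])), ('BL', array([471.3, -72.9, 110. ])), ('lens', array([676.2,  92. ,  85. ])), ('ptip', array([ 662.6, -102.1,   36. ])), ('rL1', array([650.2, 110.6,  12. ])), ('rL2', array([ 621. , -257.8,   12. ]))]
d stud [520.1 -84.7  85. ] edges [ 572.  -121.1  110. ] [573.4 -80.3 110. ] [468.7 -72.2 110. ] mouldBL [475.7  57.6 110. ] [578.4  47.6 110. ]
bar [ 674.4 -211.8  158. ] [ 623.9 -209.   158. ] [ 624.7 -202.4  158. ] [ 623.1 -215.5  158. ]
ptip [ 662.1 -104.7   36. ] rail [ 618.8 -265.6   12. ] [ 677.4 -269.9   12. ] [634.9 -73.6  12. ] [653.7 157.3  12. ]
studtri (array([524.21107403, -84.81708949,  91.74435088]), [np.float64(5.213972998848012), np.float64(5.213972998848023)])
[[0, 0, 38, 35, 1224], [6, 9, 8, 15, 96], [0, 26, 2, 9, 10]] [[131.3, 167.0], [122.0, 165.2], [112.1, 180.4]]
```

View pics/cs4.png

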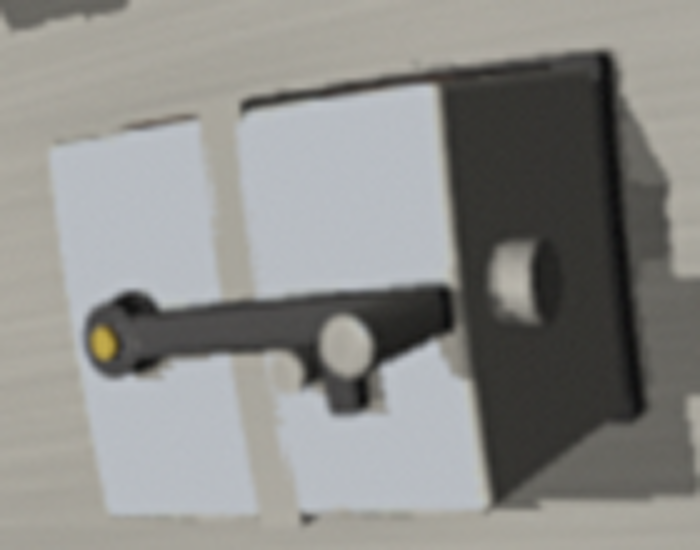

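{"method": "drive_tool", "body": {"deltas": [[3.1, -0.9, 1.1, 0], [3.1, -0.9, 1.1, 0], [3.1, -0.9, 1.2, 0], [3.1, -0.9, 1.2, 0], [3.1, -0.8, 1.2, 0], [0, 0, 0, 0], [0, 0, 0, 0], [0, 0, 0, 0]]}}

```text
clock: 9.27
eef_pos: [651.5, -210.0, 240.6]
tcp_rot: [-3.141, 0.002, -0.073]
contact_force: [-0.9, -0.6, -0.3]
opening: 0.999
```

```bash
python3 -c "
from g import *
st();grab('wrist',5)
d=load('pics/wrist4.npz');print('stud',onz(d,(129.4,166.4),85,True))"
```

```text
9.27 [ 651.5 -210.   240.6] [-3.141e+00  2.000e-03 -7.300e-02] [-0.9 -0.6 -0.3] [-0.01  0.02  0.04] 0.999 [-0.31  0.45  1.5  -0.    1.19  1.33]
stud [520.22235136 -86.68687975  85.        ]
```

View pics/wrist5.png

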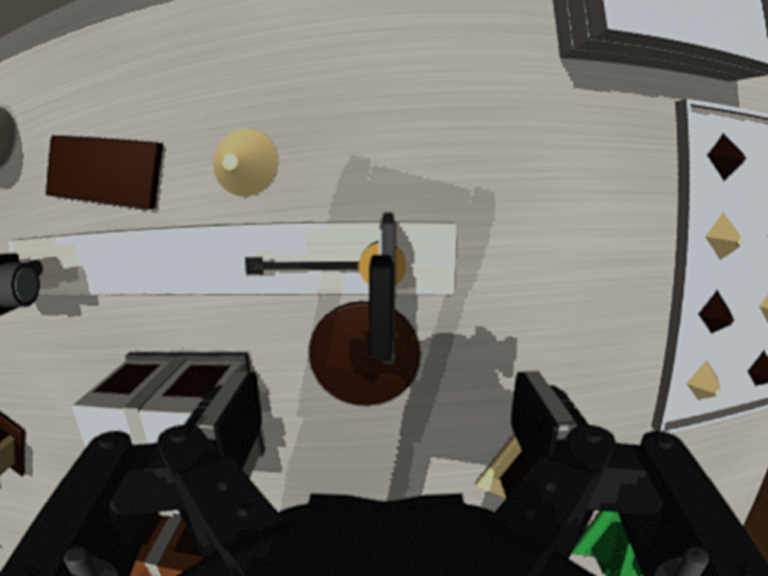

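The bar is centred between the jaws, with its top from (381,258) to (382,360). The pointer tip is at (250,265), and the rail and mirror are upright and parked.

Run:
```python
from h import *
d=load("pics/wrist4.npz");e=load("pics/wrist5.npz")
f=lambda p,uv,z:onz(p,np.array(uv)/1.5,z,True).round(1)
q=lambda p,uv:ray(p,np.array(uv)/1.5,True)
for n,uv,z in [("hi",(382,258),158),("lo",(382,360),158),("L",(370,310),158),("R",(394,310),158),("ptip",(246,265),36),("railend",(457,224),12),("re2",(457,295),12),("rl",(100,296),12),("rl2",(100,233),12)]:print(n,f(e,uv,z))
X,er=tri(q(d,(314,82)),q(e,(382,360)));print(X.round(1),er)
```

```text
hi [ 682.7 -210.6  158. ]
lo [ 630.3 -206.6  158. ]
L [ 657.3 -202.8  158. ]
R [ 656.5 -214.5  158. ]
ptip [ 662.8 -101.6   36. ]
railend [ 678.7 -269.4   12. ]
re2 [ 619.6 -267.2   12. ]
rl [643.5  65.3  12. ]
rl2 [703.1  50.8  12. ]
[ 626.  -206.9  148. ] [np.float64(0.6495286031181249), np.float64(0.6495286031180675)]
```

Run:
```python
from h import *
for n,pts in (("5",[(254,180),(254,200),(254,220),(254,235)]),("4",[(209,10),(209,25),(209,40),(209,48),(209,52)])):
    e=load(f"pics/wrist{n}.npz");R=e["R"]
    for uv in pts:
        c,r=ray(e,uv,True);X=c+r*e["d"][uv[1],uv[0]]/(R[2]@r);print(n,uv,X.round(1))
```

```text
5 (254, 180) [ 676.9 -209.7  158.1]
5 (254, 200) [ 662.1 -208.6  158.3]
5 (254, 220) [ 646.6 -207.4  158.1]
5 (254, 235) [ 634.5 -206.4  158. ]
4 (209, 10) [ 667.7 -211.1  157.6]
4 (209, 25) [ 652.6 -210.3  157.5]
4 (209, 40) [ 638.  -209.4  157.4]
4 (209, 48) [ 630.4 -208.9  157.1]
4 (209, 52) [ 629.  -207.2  147. ]
```

{"method": "drive_tool", "body": {"deltas": [[0.1, -0.05, 2.3, 0], [0.1, -0.05, 2.3, 0], [0.1, 0, 2.3, 0], [0, 0, 2.2, 0], [0, 0, 0, 0], [0, 0, 0, 0]]}}

```text
clock: 9.82
eef_pos: [654.0, -209.6, 150.4]
tcp_rot: [-3.141, 0.002, -0.075]
contact_force: [-0.5, 1.0, 0.8]
opening: 1.0
```

{"method": "drive_tool", "body": {"deltas": [[0, 0, 0, 0], [0, 0, 0, 0], [0, 0, 0, 0], [0, 0, 0, 0], [0, 0, 0, 0], [0, 0, 0, 0], [0, 0, 0, 0], [0, 0, 0, 0], [0, 0, 0, 0], [0, 0, 0, 0]], "jaw": 1.0, "force": 60}}

```text
clock: 10.65
eef_pos: [655.6, -207.7, 151.0]
tcp_rot: [-3.139, -0.0, -0.075]
contact_force: [-0.7, 7.1, 6.9]
opening: 0.13
```

```bash
python3 -c "
from g import *
st()"
```

```text
10.65 [ 655.6 -207.7  151. ] [-3.139 -0.    -0.075] [-0.7  7.1  6.9] [1.13 0.16 0.  ] 0.13 [-0.31  0.54  1.57  0.    1.03  1.33]
```

{"method": "drive_tool", "body": {"deltas": [[0, -0.1, 0, -0.03], [0, -0.1, 0, -0.05], [0, 0, 0, -0.06], [0, 0, 0, -0.06], [0, 0, 0, -0.06], [0, 0, 0, -0.06], [0, 0, 0, -0.06], [0, 0, 0, -0.05], [0, 0, 0, -0.026], [0, 0, 0, 0], [0, 0, 0, 0], [0, 0, 0, 0]]}}

```text
clock: 11.65
eef_pos: [655.5, -207.0, 151.0]
tcp_rot: [-3.141, -0.001, 0.381]
contact_force: [-1.5, 3.0, 5.2]
opening: 0.124
```

```bash
python3 -c "
from g import *
st();grab('top',6);grab('side',6);grab('wrist',6)
a=cv2.imread('pics/top6.png')[150:350,250:650];b=cv2.imread('pics/wrist6.png')
t=load('pics/top6.npz')['im'][:,:,::-1];s=load('pics/side6.npz')['im'][:,:,::-1]
A=cv2.resize(t[100:200,200:340],(700,500)[:2],interpolation=2)
cv2.imwrite('pics/mix6.png',np.hstack([cv2.resize(t[110:190,200:340],(400,228),interpolation=2),cv2.resize(s[100:180,150:290],(400,228),interpolation=2)]))
"
```

```text
11.65 [ 655.5 -207.   151. ] [-3.141e+00 -1.000e-03  3.810e-01] [-1.5  3.   5.2] [ 0.21  0.22 -0.13] 0.124 [-0.31  0.54  1.57  0.    1.03  0.88]
```

View pics/wrist6.png

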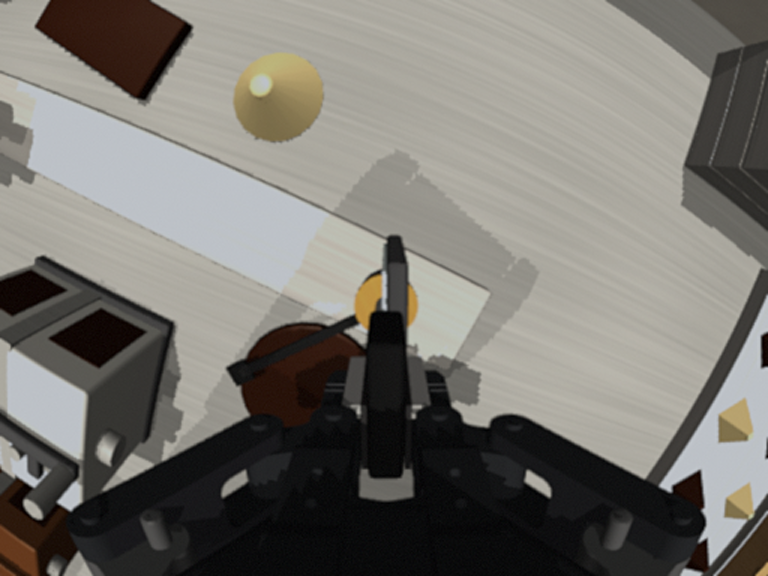

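View pics/mix6.png

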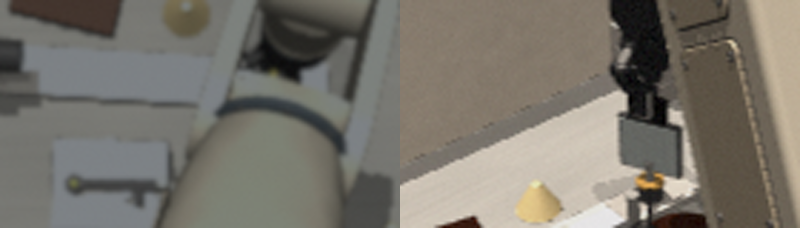

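In the wrist view the pointer runs from the spindle disc (386,302) to its tip (240,372), towards the stud at about (115,447). I'll measure both directions in this same picture.

Run:
```python
from h import *
e=load("pics/wrist6.npz");im=e["im"]
a=cv2.resize(im[270:325,40:120,::-1],None,fx=9,fy=9,interpolation=2)[:, :400]
a=cv2.resize(im[275:325,50:100,::-1],(380,380),interpolation=2)
b=cv2.resize(im[185:265,145:285,::-1],(400,229),interpolation=2);b=cv2.copyMakeBorder(b,0,151,0,0,cv2.BORDER_CONSTANT)
cv2.imwrite("pics/cr6.png",np.hstack([a,b]))
f=lambda uv,z:onz(e,np.array(uv)/1.5,z,True)
p1=f((352,322),36);p2=f((240,372),36);st=f((121,445),85);print(p1,p2,st)
dr=lambda a,b:np.arctan2(-(b-a)[0],(b-a)[1]);sp=np.array([655,-207.5,0])
print(dr(p1,p2),dr(sp,p2),dr(sp,st))
```

```text
[ 637.36662857 -193.5554719    36.        ] [ 580.18387451 -140.16784755   36.        ] [527.27555895 -87.95134675  85.        ]
0.8197078988636094 0.8379986565315882 0.8184499213553598
```

View pics/cr6.png

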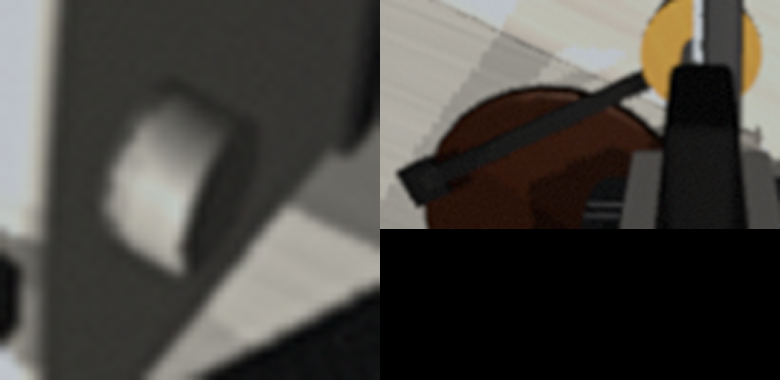

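Run:
```python
from h import *
e=load("pics/wrist6.npz")
f=lambda uv,z:onz(e,np.array(uv),z,True)
dr=lambda a,b:np.arctan2(-(b-a)[0],(b-a)[1])
B=lambda x,y:(145+(x-380)/2.857,185+y/2.857)
tip=f(B(424,181),36);near=f(B(640,84),36);st=f((78.8,300.1),85)
print(tip,near,st)
for sp in([655,-207.5,0],[653.5,-208.5,0],[655.5,-207,0]):
    sp=np.array(sp);print(dr(sp,tip),dr(near,tip),dr(sp,st), np.linalg.norm((tip-sp)[:2]), "mould st",dr(sp,np.array([520.5,-87.5,0])))
d=cv2.cvtColor(e["im"],cv2.COLOR_RGB2GRAY)
D=e["d"];R=e["R"]
for uv in[(79,300),(79,299),(80,298),(81,296)]:
    c,r=ray(e,uv,True);print(uv,(c+r*D[uv[1],uv[0]]/(R[2]@r)).round(1))
```

```text
[ 579.99068885 -140.62698771   36.        ] [ 638.02244979 -194.53876163   36.        ] [521.96283127 -86.25209181  85.        ]
0.8426808289938742 0.8221857125764159 0.831727364768583 100.49077834048676 mould st 0.8423110948569315
0.8252427189043215 0.8221857125764159 0.8219846936182761 100.0518096918517 mould st 0.8326071552066626
0.8497028773690847 0.8221857125764159 0.8356507900956114 100.53373976100954 mould st 0.8462267606665596
(79, 300) [521.1 -85.9  83.9]
(79, 299) [522.9 -86.1  84.5]
(80, 298) [521.4 -85.5  81.2]
(81, 296) [523.8 -86.1  80.5]
```

Pointer line, tip-to-stud line and spindle-to-stud direction agree within about 0.01–0.02 rad. Extended, the line passes about 0.5 mm from the stud. I'll let it settle, check that it's steady, and hand in.

{"method": "drive_tool", "body": {"deltas": [[0, 0, 0, 0], [0, 0, 0, 0], [0, 0, 0, 0], [0, 0, 0, 0]]}}

```text
clock: 12.13
eef_pos: [655.5, -207.0, 151.1]
tcp_rot: [-3.141, -0.001, 0.381]
contact_force: [-1.6, 2.7, 5.3]
opening: 0.128
```

```bash
python3 -c "
from g import *
st();print(abs(r.sense()['qvel']).max());print(job.sign_off())"
```

```text
12.13 [ 655.5 -207.   151.1] [-3.141e+00 -1.000e-03  3.810e-01] [-1.6  2.7  5.3] [ 0.19  0.21 -0.14] 0.128 [-0.31  0.54  1.57  0.    1.03  0.88]
0.0017039439257674944
the job is handed in; nothing more can be done
None
```

I closed the latch first, then turned the mirror to face the stud, and handed the job in at 12.1 s, still gripping the bar. The hand-in gives no verdict.

- **Latch:** I swung it by its pin until it stopped against the catch post. The push force rose to about 12 N with no further movement. A picture taken after I let go shows the bar straight and resting beside the post.
- **Mirror:** I gripped the bar at 60 N and turned it 0.456 rad. The torque on the wrist, about 0.13–0.14 N m, matches the spring, and the arm was standing still.
- **Aim:** In the last wrist picture the pointer's line, extended, passes within about 0.5 mm of the stud. The different estimates of pointer and stud direction agree to about 0.01–0.02 rad. The spindle position, known to about 1–2 mm, causes most of that spread.
- **Not checked:** I never worked on or touched the houses, but I did not measure their positions again at the end. The last picture of the ivory house dates from before the mirror grip; it was upright in the last clear view. The dark house was last in view in the first pictures. The bar's height by two-view triangulation came out 10 mm too low because I had picked the wrong edge. I used the depth image (158 mm) instead, which agrees with the text.

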